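# Rack the wide gel cassette

### The job

Take the wide gel cassette out of its holder by the tab of its comb and put it into the empty slot of the plate rack, between the plain cassettes that stand there. Lower it until it stands on the rack's floor before you let go, upright, in line with the slot and roughly centred along it; do not knock the other cassettes about, and leave the narrow one where it is.

Things in the scene. Friction and masses are not known exactly. Their poses are not given: they have to be found in the camera images.
- wide_tab (a point): Wide gel cassette: loose upright white slab with grey windows, 100 mm wide (x), 8 thick (y), 80 high, 0.18 kg. From the middle of its top edge rises a fixed grey grip tab, 40 mm wide (x), 10 thick (y), 50 tall. Point: the tab's centre, 25 mm above the slab's top, 105 mm above the cassette's foot; z up. Pinch the tab across its thickness (along y). It stands in one of two holders, left of the rack.
- narrow_tab (a point): Narrow gel cassette, to be left alone: same height, thickness and tab as the wide one, but its slab is only 55 mm wide. It stands in the other holder; which of the two stands to the left varies. Point: its tab's centre.
- wide_holder: Fixed holder of the wide cassette (the narrow one's is alike): base 90 mm (x) by 46 (y), 10 mm high, on which the cassette stands, with two low walls 50 mm long (x) up to 36 mm above the bench; the groove between them is 12 mm wide. Origin: under its centre, on the bench; x along the groove, z up.
- empty_slot (a point): Empty slot of the rack, one of its middle three, with a plain cassette on either side. Point: middle of the slot, on the rack's floor, 10 mm above the bench. x along the slot, y across the slots (30 mm apart), z up. Posts 34 mm either way along x flank it, 50 mm tall above the floor: 14 mm free between them, tapered over the top 18 mm to a mouth 25 mm wide.
- rack_centre (a point): Centre of the fixed rack's floor, 10 mm above the bench: aluminium base 116 mm (x) by 178 (y), five slots along x between two rows of six grey posts (16 mm thick), on the right part of the bench. Same axes as the empty slot.
- plate_1_centre (a point): A plain cassette without comb (100 mm wide along its x, 8 mm thick along its y, 80 mm high), standing loose in one slot of the rack, its top 90 mm above the bench. Point at its centre, 40 mm above its foot. z is up.
- plate_2_centre (a point): A plain cassette without comb (100 mm wide along its x, 8 mm thick along its y, 80 mm high), standing loose in one slot of the rack, its top 90 mm above the bench. Point at its centre, 40 mm above its foot. z is up.
- plate_3_centre (a point): A plain cassette without comb (100 mm wide along its x, 8 mm thick along its y, 80 mm high), standing loose in one slot of the rack, its top 90 mm above the bench. Point at its centre, 40 mm above its foot. z is up.
- plate_4_centre (a point): A plain cassette without comb (100 mm wide along its x, 8 mm thick along its y, 80 mm high), standing loose in one slot of the rack, its top 90 mm above the bench. Point at its centre, 40 mm above its foot. z is up.

How it is judged:
By the outcome, as a careful person would: the job done as asked, in the order asked, and still so for the second after the job is handed in, with the robot touching nothing.
It also fails if it takes over 48 s, if anything falls off the work surface, if the arm or the gripper's body presses on something with over 40 N, if the wrist force passes 120 N, or if a joint passes its speed limit or range.

### The arm

A 7-joint arm with a two-finger parallel gripper is mounted at the origin on a cart in front of the work surface, level with it; the furniture and walls round the work are solid. World frame = base frame: x ahead of the robot, y to its left, z up, the work surface at z = 0. Lengths are in m, angles in rad, forces in N, time in s.
With the tool pointing down it reaches from about 0.4 to 0.875 m from the base axis. Payload 19.3 kg.
Tool frame: the origin (TCP) lies midway between the tips of the shut fingers; the grasp point (between the pads) lies 19 mm behind it; z points along the fingers, y is the direction in which the jaws open and shut (so a half turn about z gives the same grasp; the last joint's range is limited). The gripper opens to 85 mm and grips with 20 to 120 N. Pads are 22 mm wide; open, the fingers measure 114 mm over their backs; the gripper's body (76 mm by 85 mm) begins 54 mm behind the grasp point. The pads swing forward as they close: fully open they stand 13 mm farther back than shut.
Start: joints at [-1.246, 0.521, -0.036, 1.599, 0.021, 1.021, -0.113], TCP at [0.24, 0.577, 0.195] pointing down, gripper open.
Joint ranges: [-2.91, 2.91], [-0.3, 2.13], [-1.5, 1.42], [0.17, 2.43], [-1.26, 4.41], [0.16, 1.93], [-2.52, 2.52]. Speed limits (rad/s): [1.89, 1.89, 2.39, 2.39, 3.01, 3.01, 3.01].

### API

Orientations are given as [roll, pitch, yaw] about the fixed x, y, z axes, in that order (R = Rz(yaw) Ry(pitch) Rx(roll)).
In Python, from workcell import telemetry, cams, workorder gives the robot as it stands. The module is installed in compiled form; this text tells all that it offers.
- The arm moves only by the tool apply_moves, never from a script. Its argument "steps" is a list of rows, each a list of 4 numbers: the shift along the tool's x, y, z in cm, then the turn about the tool's z in rad. A call has exactly 10 rows; each row is the pose to reach, as a shift and turn from the pose commanded when the call began, along the tool's axes at that moment; what a row does not reach only later rows make up. A row lasts 1/12 s, in which the tool goes at most 41.7 mm and 7.16 degrees, less where a joint would pass 70% of its speed; a pose out of reach is approached as far as the arm can. A call with a gripper value outside its range is refused whole. "claw" is the closure, from 0 (fully open) to 1 (shut), set as the call begins (left out, the last holds). The fingers move at their own pace and stop on an object; "force" is the grip in N (left out, the last holds). Time passes only in rows, so rows that repeat a pose let the fingers close, or fill a call up. It gives the time, the measured TCP pose, the force and the opening at its end, in the units of the state.
- telemetry.observe(): the state, without advancing time (a new reading comes with each control period).
- cams.grab_frame(name): name is "side" or "top" or "wrist"; returns a dict with "color" (420x560x3 uint8, red, green, blue), "mtx" (3x3 intrinsics, pixels), "eye" and "orientation" of the camera in the world; the wrist camera has in their place "T_tool_cam" (4x4, takes a point from camera to tool coordinates, whose origin is the TCP and whose axes are the flange's). Camera axes: x right, y down, z forward; pixel columns grow to the right and rows downward; lengths in m; the calibration is good to about 2 mm. The wrist camera is an equidistant fisheye: a pixel r from the principal point sees the ray r / f radians off the axis. A picture is of the moment at which its call begins: read the wrist's pose just before it. There is no depth.
- workorder.job_done(): hands the job in, once; it reports no verdict.
Trained networks look in the newest picture that a camera, given by its name, has taken for a name from the list of things; names that differ only in an ending like _2 or _b are one class to them, and where a whole thing is asked for, a point or a joint stands for the part that bears it (a point fixed in the world has none). Each returns a list of dicts, best first, with "score" (0 to 1); they miss things now and then, are a little off and sometimes report something else, mostly with a low value. They report only what shows in the picture. A call takes as long as a camera call.
- cams.find_in(camera, name): "box" ([left, top, width, height] in pixels, round what is visible of it).
- cams.pinpoint(camera, name): "uv" ([column, row] in pixels: a listed point, or the origin of a listed thing).
The state is a dict: "clock": time; "qpos": joint angles; "qd": joint speeds; "joint_efforts": joint torques, N m; "position": TCP position; "tool_rot": TCP orientation; "force": force on the tool from outside, world axes, zero at the start; "moment": the same for the moment, N m; "grip_width": finger opening in m.
Only numpy, scipy, OpenCV 4.12 (cv2) and the standard library are available. Lean on these libraries where they do the work, as an engineer would, in place of code of your own. Each camera call takes 0.05 s, during which the arm holds its last target. There are 200 camera calls.

## Working session

There is one attempt and no reset: what is moved stays moved. The work goes in short steps, Python scripts to look and compute and a tool call to move; the robot and the scene stay as the last step left them, time stands still between calls to the robot, and variables do not carry over. Pictures are saved under pics/ and viewed, about 8 in all and at most 12, crops included, and the job is handed in when it is done.

Besides the shell and the picture viewer there is one more tool, called after "Emit:" as a command line: name --pt "numbers of a row" for each row, then --argument value for the rest. apply_moves: Moves the arm, as the interface text tells. Its arguments: {"type":"object","properties":{"steps":{"type":"array"},"claw":{"type":"number"},"force":{"type":"number"}},"required":["steps"]}

```bash
mkdir -p pics; cat > h.py <<'E'
import numpy as np, cv2
from workcell import telemetry, cams, workorder
from scipy.spatial.transform import Rotation as R
def Rm(o):
    o=np.array(o,float)
    return o if o.shape==(3,3) else R.from_euler('xyz',o).as_matrix()
def ray(f,uv,st=None):
    K=np.array(f['mtx']);x=(uv[0]-K[0,2])/K[0,0];y=(uv[1]-K[1,2])/K[1,1]
    if 'eye' in f:
        d=Rm(f['orientation'])@np.array([x,y,1]);o=np.array(f['eye'])
    else:
        r=np.hypot(x,y);s=np.sin(r)/r if r>1e-9 else 1
        T=np.array(f['T_tool_cam']);W=np.eye(4);W[:3,:3]=Rm(st['tool_rot']);W[:3,3]=st['position'];M=W@T
        d=M[:3,:3]@np.array([x*s,y*s,np.cos(r)]);o=M[:3,3]
    return o,d/np.linalg.norm(d)
def atz(o,d,z): return o+d*(z-o[2])/d[2]
def tri(rs):
    A=sum(np.eye(3)-np.outer(d,d) for o,d in rs);b=sum((np.eye(3)-np.outer(d,d))@o for o,d in rs)
    return np.linalg.solve(A,b)
E
cat > look.py <<'E'
from h import *
import sys
np.set_printoptions(precision=4,suppress=True)
st=telemetry.observe();print(st['clock'],st['position'],st['tool_rot'],st['grip_width'],st['force'])
F={}
for c in ['top','side','wrist']:
    f=F[c]=cams.grab_frame(c);cv2.imwrite(f'pics/{sys.argv[1]}_{c}.png',f['color'][:,:,::-1])
    if 'eye' in f:print(c,f['eye'],f['orientation'])
Z=dict(wide_tab=.115,narrow_tab=.115,wide_holder=0,empty_slot=.01,rack_centre=.01,plate_1_centre=.05)
for n,z in Z.items():
    for c in F:
        for d in cams.pinpoint(c,n)[:4]:
            print(n,c,round(d['score'],2),np.round(d['uv'],1),atz(*ray(F[c],d['uv'],st),z))
E
python3 look.py a; python3 -c "
import cv2;cv2.imwrite('pics/a_ts.png',cv2.resize(cv2.hconcat([cv2.imread('pics/a_top.png'),cv2.imread('pics/a_side.png')]),(800,300)))"
```

```text
0.0 [0.2403 0.5766 0.1946] [-3.1405  0.0001  2.7468] 0.0850602061405629 [-0.6512 -0.6507 -0.5968]
top [ 0.4176 -0.1381  1.135 ] [-3.0349 -0.0171 -1.5616]
side [ 0.3636 -0.8461  0.5459] [-2.1368 -0.0175 -0.2164]
wide_tab top 0.88 [244.3 223.4] [ 0.5052 -0.0822  0.115 ]
wide_tab side 0.62 [271.1 188.7] [ 0.5112 -0.0727  0.115 ]
narrow_tab top 0.95 [146.1 214.2] [0.5209 0.1065 0.115 ]
narrow_tab top 0.23 [364.7 201.9] [ 0.5495 -0.3146  0.115 ]
narrow_tab side 0.62 [257.7 157.1] [0.5089 0.1118 0.115 ]
wide_holder top 0.94 [242.8 224.5] [ 0.5127 -0.0727  0.    ]
wide_holder top 0.73 [345.3 200.8] [ 0.5663 -0.2926  0.    ]
wide_holder side 0.87 [267.2 232.3] [ 0.4989 -0.0857  0.    ]
rack_centre top 0.96 [334.  200.7] [ 0.565 -0.267  0.01 ]
rack_centre top 0.55 [347.7 201.1] [ 0.5644 -0.2964  0.01  ]
rack_centre wrist 0.65 [ 34.  407.6] [ 0.5588 -0.2554  0.01  ]
plate_1_centre top 0.95 [364.6 205.8] [ 0.5498 -0.3256  0.05  ]
plate_1_centre top 0.17 [331.  201.9] [ 0.5572 -0.2563  0.05  ]
plate_1_centre side 0.9 [319.2 276.2] [ 0.559  -0.3194  0.05  ]
plate_1_centre wrist 0.46 [ 13.7 417.5] [ 0.5616 -0.3433  0.05  ]
```

View pics/a_top.png

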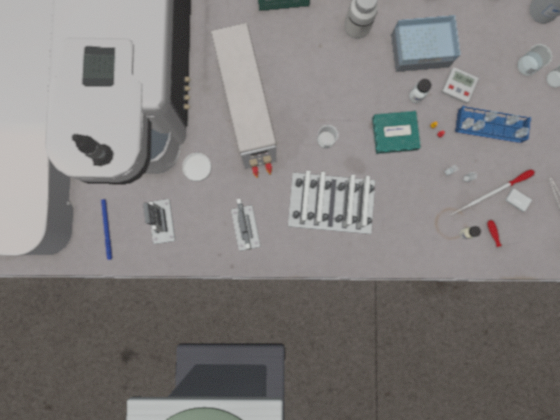

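View pics/a_side.png

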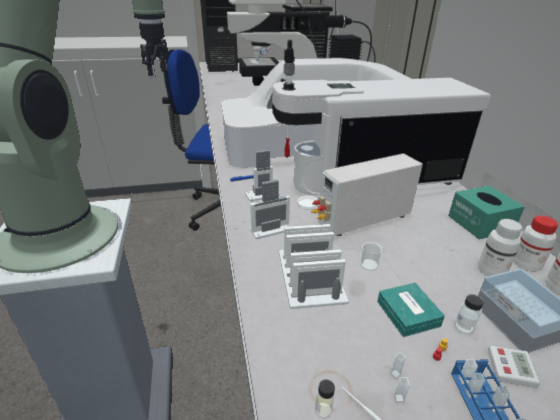

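Top view: the narrow cassette is near (157,220), the wide one near (245,227), and the rack is near (333,203). I'll zoom in on the rack and the wide cassette.

```bash
python3 - <<'E'
from h import *
im=cv2.imread('pics/a_top.png');c=im[165:255,220:385]
cv2.imwrite('pics/a_crop.png',cv2.resize(c,None,fx=4.8,fy=4.8,interpolation=cv2.INTER_CUBIC))
F={c:cams.grab_frame(c) for c in ['top','side']}
for n in ['wide_tab','wide_holder','plate_1_centre','rack_centre','empty_slot']:
    p={c:[(round(d['score'],2),np.round(d['uv'],1).tolist()) for d in cams.pinpoint(c,n)] for c in F}
    print(n,p)
    if p['top'] and p['side']: print(tri([ray(F[c],p[c][0][1]) for c in F]))
f=F['top']
# projections helper: world axes directions in the image
K=np.array(f['mtx']);M=Rm(f['orientation'])
def pr(p): 
    q=K@(M.T@(np.array(p)-f['eye']));return q[:2]/q[2]
for p in [(.505,-.08,.09),(.505,-.08,.14),(.505,-.08,0),(.56,-.27,.01),(.56,-.27,.09)]: print(p,pr(p))
E
```

```text
wide_tab {'top': [(0.54, [242.5, 222.6])], 'side': [(0.65, [268.6, 190.4]), (0.64, [313.8, 247.6])]}
[ 0.50549505 -0.07847315  0.11428351]
wide_holder {'top': [(0.81, [243.7, 225.2])], 'side': [(0.66, [270.9, 232.9])]}
[ 0.51134102 -0.07388209 -0.01165501]
plate_1_centre {'top': [(0.78, [363.1, 203.3])], 'side': [(0.88, [318.1, 276.7])]}
[ 0.55523952 -0.32234983  0.05188745]
rack_centre {'top': [(0.7, [330.9, 199.4])], 'side': [(0.55, [308.7, 242.6])]}
[ 0.55647249 -0.25221713  0.0823588 ]
empty_slot {'top': [], 'side': []}
(0.505, -0.08, 0.09) [243.87403766 224.59126639]
(0.505, -0.08, 0.14) [242.42779308 222.35329105]
(0.505, -0.08, 0) [246.15854555 228.12640311]
(0.56, -0.27, 0.01) [335.38294926 203.01631905]
(0.56, -0.27, 0.09) [340.08810032 198.00962806]
```

View pics/a_crop.png

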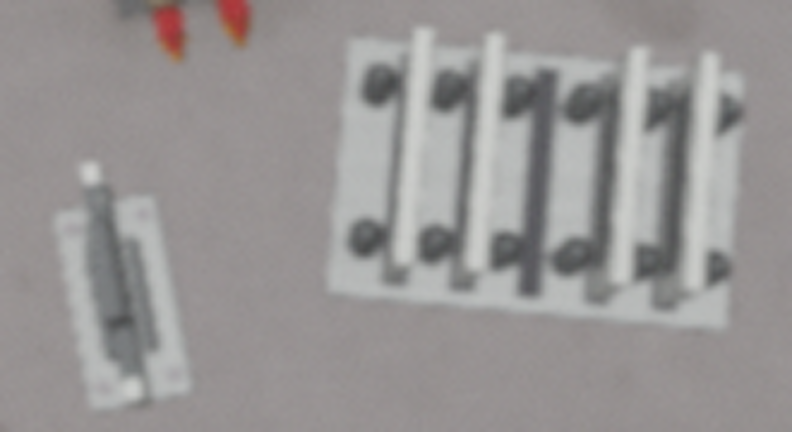

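The empty slot is the middle one, with plates at crop columns ~412, 485, 629 and 702. The ends of the wide slab's top show at crop (90,172) and (132,388). Next: positions and yaws.

```bash
python3 - <<'E'
from h import *
np.set_printoptions(precision=4,suppress=True)
f=cams.grab_frame('top')
w=lambda u,v,z:atz(*ray(f,(220+u/4.8,165+v/4.8)),z)
def seg(n,a,b,z):
    A,B=w(*a,z),w(*b,z);m=(A+B)/2;d=A-B;print(n,m,np.linalg.norm(d[:2]),'yaw',np.degrees(np.arctan2(d[1],d[0])));return m
seg('wide',(90,165),(134,395),.09)
ms=[seg('p',a,b,.09) for a,b in [((424,27),(402,268)),((495,35),(474,273)),((639,47),(619,287)),((710,53),(694,292))]]
print(np.mean(ms,0))
seg('rackL',(349,40),(330,293),.01);seg('rackR',(742,72),(727,327),.01)
print('rackc',np.mean([w(u,v,.01) for u,v in [(349,40),(330,293),(742,72),(727,327)]],0))
seg('groove',(547,70),(530,296),.01)
seg('hold',(107,203),(140,397),.0)
E
```

```text
wide [ 0.5077 -0.0788  0.09  ] 0.09654806118340056 yaw 11.739615434189464
p [ 0.564  -0.2023  0.09  ] 0.10105677464326397 yaw -4.917676195005389
p [ 0.5617 -0.2319  0.09  ] 0.09979215233271335 yaw -4.919304883963068
p [ 0.5569 -0.2918  0.09  ] 0.10063081932499784 yaw -4.993594134942148
p [ 0.555  -0.3221  0.09  ] 0.10009330705476642 yaw -4.244654240904669
[ 0.5594 -0.262   0.09  ]
rackL [ 0.5664 -0.1746  0.01  ] 0.11378005195151611 yaw -3.831722402082145
rackR [ 0.5536 -0.3506  0.01  ] 0.11467041499264881 yaw -3.866956959482682
rackc [ 0.56   -0.2626  0.01  ]
groove [ 0.5599 -0.2632  0.01  ] 0.10170312406447507 yaw -4.3205565768243295
hold [ 0.5065 -0.079   0.    ] 0.08797084769268357 yaw 10.552790668669696
```

```bash
cat > mv.py <<'E'
from h import *
import sys
# target x y z yawdeg(mod 180) -> shift cm in tool axes, turn
t=np.array(list(map(float,sys.argv[1:5])));s=telemetry.observe()
M=Rm(s['tool_rot']);d=M.T@(t[:3]-s['position'])*100
yaw=np.arctan2(M[1,0],M[0,0]);dy=(np.radians(t[3])-yaw+np.pi/2)%np.pi-np.pi/2
print(np.round(d,2),'turn',round(-dy,3),'now',np.round(s['position'],4),np.degrees(yaw),s['grip_width'],np.round(s['force'],2),s['clock'])
E
python3 mv.py .41 .1 .2 11.2
```

```text
[-33.99 -37.5   -0.48] turn -0.59 now [0.2405 0.5769 0.1952] 157.37378685780783 0.08586114695365007 [-0.03 -0.33  0.34] 1.7
```

Emit:
apply_moves --pt "-34 -37.5 -0.5 -0.1" --pt "-34 -37.5 -0.5 -0.2" --pt "-34 -37.5 -0.5 -0.3" --pt "-34 -37.5 -0.5 -0.4" --pt "-34 -37.5 -0.5 -0.5" --pt "-34 -37.5 -0.5 -0.59" --pt "-34 -37.5 -0.5 -0.59" --pt "-34 -37.5 -0.5 -0.59" --pt "-34 -37.5 -0.5 -0.59" --pt "-34 -37.5 -0.5 -0.59" --claw 0 --force 40

```text
clock: 2.53
position: [0.3803, 0.1824, 0.1996]
tool_rot: [3.141, 0.001, -2.946]
force: [1.8, 0.9, -0.2]
grip_width: 0.0851
```

```bash
python3 mv.py .47 -.079 .2 11.2
```

```text
[ -3.73 -27.38  -0.05] turn -0.0 now [0.3803 0.1824 0.1996] -168.81741550546724 0.0851435566483586 [ 1.75  0.9  -0.18] 2.5333
```

Emit:
apply_moves --pt "-7.3 -28 0 0" --pt "-7.3 -28 0 0" --pt "-7.3 -28 0 0" --pt "-7.3 -28 0 0" --pt "-7.3 -28 0 0" --pt "-7.3 -28 0 0" --pt "-7.3 -28 0 0" --pt "-7.3 -28 0 0" --pt "-7.3 -28 0 0" --pt "-7.3 -28 0 0"

```text
clock: 3.37
position: [0.5057, -0.0758, 0.1992]
tool_rot: [3.141, -0.0, -2.947]
force: [-0.5, 1.0, -0.4]
grip_width: 0.0856
```

```bash
sed -i "s/print(n,c/if d['score']>.3: print(n,c/" look.py; python3 look.py b | grep wrist; python3 mv.py .5065 -.079 .2 11.2; python3 -c "
from h import *
f=cams.grab_frame('wrist');print(f['mtx'],f['T_tool_cam'])"
```

```text
wide_tab wrist 0.61 [272.7 198. ] [ 0.5063 -0.0782  0.115 ]
narrow_tab wrist 0.58 [445.2 246.3] [0.5222 0.1002 0.115 ]
empty_slot wrist 0.47 [156.2 206.9] [ 0.5796 -0.2147  0.01  ]
rack_centre wrist 0.62 [126.6 186.5] [ 0.5602 -0.2576  0.01  ]
plate_1_centre wrist 0.95 [ 64.9 183.1] [ 0.5563 -0.3278  0.05  ]
[-0.   -0.29 -0.07] turn -0.0 now [ 0.5059 -0.0762  0.1993] -168.81984843966947 0.08561845659711734 [ 0.73 -0.19  0.27] 4.4167
[[325.1922621    0.         276.14937555]
 [  0.         325.1922621  204.16394913]
 [  0.           0.           1.        ]] [[-3.19270791e-04 -9.44790480e-01 -3.27674911e-01  8.56274298e-02]
 [ 9.99999916e-01 -3.86119783e-04  1.38953363e-04  3.89066875e-04]
 [-2.57803580e-04 -3.27674839e-01  9.44790524e-01 -1.79173834e-01]
 [ 0.00000000e+00  0.00000000e+00  0.00000000e+00  1.00000000e+00]]
```

View pics/b_wrist.png

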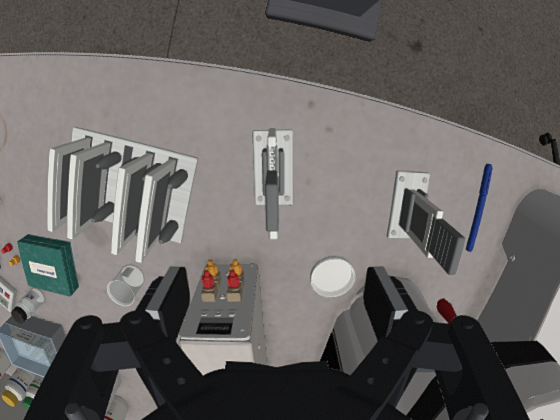

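The wrist view shows the tab directly below the gripper at about (272,170) and in line with it. I'll descend and then close.

Emit:
apply_moves --pt "0 -0.25 0 0" --pt "0 -0.25 2 0" --pt "0 -0.25 4 0" --pt "0 -0.25 6 0" --pt "0 -0.25 7.5 0" --pt "0 -0.25 8.5 0" --pt "0 -0.25 9.3 0" --pt "0 -0.25 9.8 0" --pt "0 -0.25 9.8 0" --pt "0 -0.25 9.8 0"

```text
clock: 5.3
position: [0.5066, -0.0787, 0.1017]
tool_rot: [-3.141, 0.0, -2.946]
force: [0.8, -0.7, 0.9]
grip_width: 0.085
```

```bash
python3 look.py c | grep wide_tab; python3 mv.py .5063 -.0785 .1 11.2
```

```text
wide_tab side 0.67 [269.9 192.7] [ 0.5049 -0.0911  0.115 ]
wide_tab wrist 0.81 [277.3 251. ] [ 0.5067 -0.0776  0.115 ]
wide_tab wrist 0.59 [120.7 250.6] [ 0.5277 -0.1729  0.115 ]
wide_tab wrist 0.4 [274.9 191.1] [ 0.4719 -0.0858  0.115 ]
[0.01 0.02 0.13] turn -0.0 now [ 0.5064 -0.0786  0.1013] -168.81641006081523 0.08528643856252961 [0.19 0.5  1.33] 6.35
```

View pics/c_wrist.png

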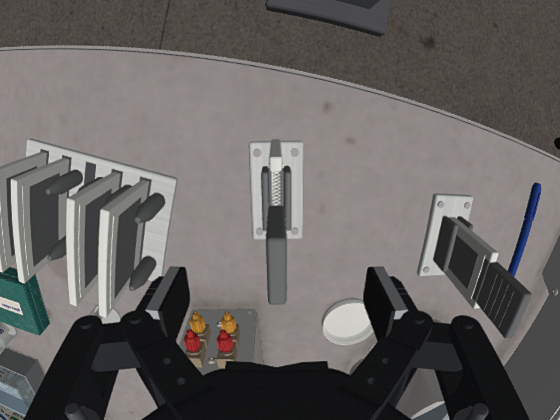

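The tab (column ~277) sits midway between the pads (170 and 382). Closing with 60 N.

Emit:
apply_moves --pt "0 0 0 0" --pt "0 0 0 0" --pt "0 0 0 0" --pt "0 0 0 0" --pt "0 0 0 0" --pt "0 0 0 0" --pt "0 0 0 0" --pt "0 0 0 0" --pt "0 0 0 0" --pt "0 0 0 0" --claw 1 --force 60

```text
clock: 7.18
position: [0.5065, -0.0787, 0.1015]
tool_rot: [-3.142, 0.0, -2.946]
force: [-0.9, -0.1, 6.1]
grip_width: 0.0071
```

Emit:
apply_moves --pt "0 0 -0.5 0" --pt "0 0 -1 0" --pt "0 0 -2 0" --pt "0 0 -3.5 0" --pt "0 0 -5 0" --pt "0 0 -7 0" --pt "0 0 -9 0" --pt "0 0 -11 0" --pt "0 0 -12.5 0" --pt "0 0 -12.5 0"

```text
clock: 8.02
position: [0.5076, -0.0788, 0.2298]
tool_rot: [-3.141, 0.005, -2.947]
force: [0.4, 0.8, -2.6]
grip_width: 0.0068
```

```bash
python3 look.py d | grep -E "wide_tab|slot|rack|plate"; python3 mv.py .56 -.2627 .226 -4.3
```

```text
wide_tab side 0.76 [271.2 139.1] [0.5707 0.2368 0.115 ]
wide_tab wrist 0.72 [275.7 250.7] [ 0.5734 -0.066   0.115 ]
wide_tab wrist 0.65 [166.4 201.4] [ 0.5424 -0.1826  0.115 ]
rack_centre top 0.55 [330.7 199.9] [ 0.5666 -0.26    0.01  ]
rack_centre side 0.72 [309.2 241.8] [ 0.5867 -0.1567  0.01  ]
rack_centre wrist 0.8 [136.1 179.3] [ 0.5621 -0.2606  0.01  ]
plate_1_centre top 0.57 [362.9 205.5] [ 0.5504 -0.3221  0.05  ]
plate_1_centre side 0.97 [316.7 277.2] [ 0.5534 -0.3212  0.05  ]
plate_1_centre wrist 0.59 [ 81.1 176. ] [ 0.5575 -0.3256  0.05  ]
[ -1.69 -19.1    0.03] turn 0.27 now [ 0.5064 -0.0786  0.2263] -168.81810249145883 0.006359835426851171 [ 0.37  0.31 -2.79] 9.0667
```

View pics/d_wrist.png

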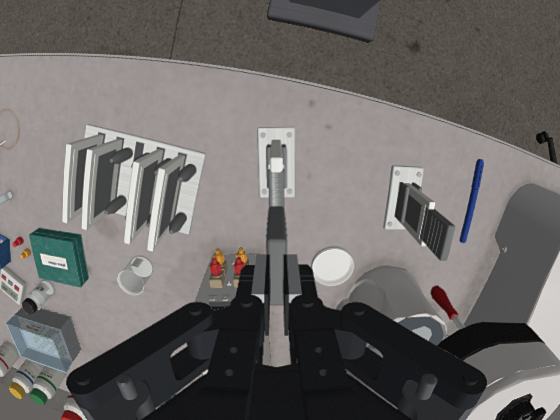

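The cassette is held and lifted clear. Moving over the slot.

Emit:
apply_moves --pt "-0.2 -2 0 0.03" --pt "-0.5 -5 0 0.08" --pt "-0.8 -8.5 0 0.13" --pt "-1.1 -12 0 0.18" --pt "-1.4 -15 0 0.23" --pt "-1.6 -17.5 0 0.27" --pt "-1.7 -18.7 0 0.27" --pt "-1.7 -19.1 0 0.27" --pt "-1.7 -19.1 0 0.27" --pt "-1.7 -19.1 0 0.27"

```text
clock: 9.9
position: [0.5601, -0.2615, 0.2262]
tool_rot: [3.141, -0.0, 3.068]
force: [-0.0, -0.3, -2.1]
grip_width: 0.0068
```

```bash
python3 look.py e | grep -E "wide_tab|slot|rack|plate"; python3 mv.py .56 -.2627 .226 -4.3; python3 -c "
import cv2
t=cv2.imread('pics/e_top.png')[165:255,280:400];w=cv2.imread('pics/e_wrist.png')[60:360,140:420]
cv2.imwrite('pics/e2.png',cv2.hconcat([cv2.resize(t,(400,300),interpolation=cv2.INTER_CUBIC),cv2.resize(w,(280,300))]))
cv2.imwrite('pics/e_w.png',cv2.resize(w,None,fx=2,fy=2))"
```

```text
wide_tab side 0.76 [318.6 175.1] [ 0.6426 -0.0246  0.115 ]
wide_tab wrist 0.64 [275.3 249.2] [ 0.6225 -0.2667  0.115 ]
empty_slot side 0.55 [268.8 233.2] [ 0.4995 -0.1041  0.01  ]
rack_centre side 0.74 [271.3 229.3] [ 0.5086 -0.089   0.01  ]
rack_centre wrist 0.86 [278.  168.4] [ 0.5645 -0.2592  0.01  ]
plate_1_centre side 0.81 [317.2 276.5] [ 0.5549 -0.3195  0.05  ]
[ 0.01 -0.    0.03] turn 0.0 now [ 0.5601 -0.2627  0.2263] 175.71333578225213 0.006385650227142532 [ 0.04  0.48 -1.84] 10.95
```

View pics/e_w.png

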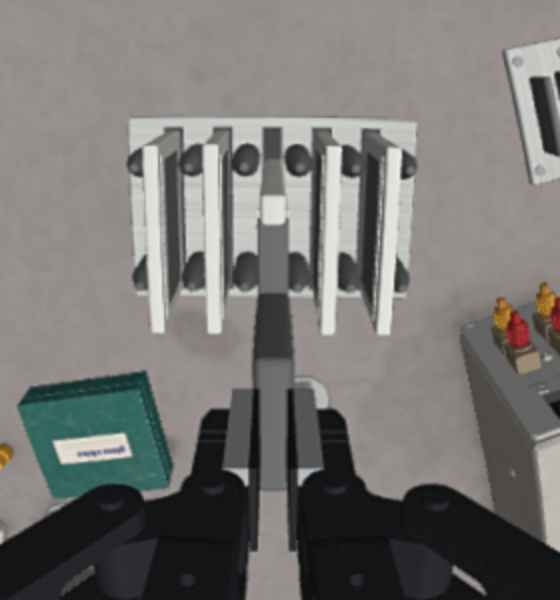

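The held slab (crop column 274) lines up with the post pairs (midline 272) and the slot groove, within about 0.5 mm. Lowering in stages.

Emit:
apply_moves --pt "0 0 1 0" --pt "0 0 2.5 0" --pt "0 0 4 0" --pt "0 0 5 0" --pt "0 0 6 0" --pt "0 0 6.8 0" --pt "0 0 7.5 0" --pt "0 0 8 0" --pt "0 0 8.4 0" --pt "0 0 8.4 0"

```text
clock: 11.78
position: [0.5599, -0.2626, 0.1417]
tool_rot: [3.141, -0.001, 3.067]
force: [-0.5, 0.1, -3.2]
grip_width: 0.0067
```

Emit:
apply_moves --pt "0 0 0.4 0" --pt "0 0 0.8 0" --pt "0 0 1.2 0" --pt "0 0 1.6 0" --pt "0 0 2 0" --pt "0 0 2.4 0" --pt "0 0 2.8 0" --pt "0 0 3.1 0" --pt "0 0 3.3 0" --pt "0 0 3.4 0"

```text
clock: 12.62
position: [0.56, -0.2627, 0.108]
tool_rot: [3.142, -0.0, 3.067]
force: [0.4, 0.7, -1.8]
grip_width: 0.0065
```

```bash
python3 look.py f >/dev/null; python3 mv.py .56 -.2627 .1013 -4.3; python3 -c "
import cv2
w=cv2.imread('pics/f_wrist.png')[60:360,100:460];s=cv2.imread('pics/f_side.png')[180:320,240:400]
cv2.imwrite('pics/f2.png',cv2.hconcat([w,cv2.resize(s,(343,300),interpolation=cv2.INTER_CUBIC)]))"
```

```text
[0.01 0.   0.7 ] turn 0.0 now [ 0.5601 -0.2627  0.1083] 175.71435061393362 0.006692236620169105 [ 0.41  0.16 -2.54] 13.6667
```

View pics/f2.png

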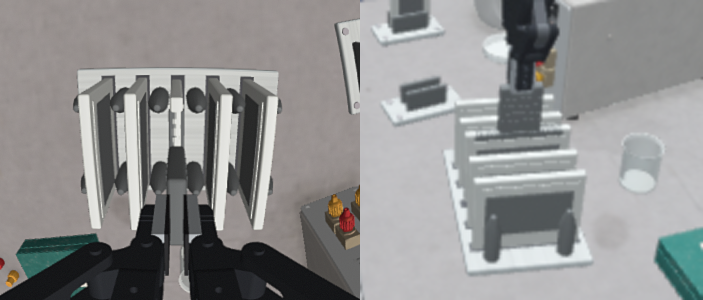

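The cassette is inside the slot with no side force and about 7 mm left to the floor. Lowering the rest slowly.

Emit:
apply_moves --pt "0 0 0.1 0" --pt "0 0 0.2 0" --pt "0 0 0.3 0" --pt "0 0 0.4 0" --pt "0 0 0.5 0" --pt "0 0 0.58 0" --pt "0 0 0.64 0" --pt "0 0 0.7 0" --pt "0 0 0.7 0" --pt "0 0 0.7 0"

```text
clock: 14.5
position: [0.5601, -0.2629, 0.1016]
tool_rot: [-3.141, 0.0, 3.067]
force: [-2.2, 0.5, 4.0]
grip_width: 0.0068
```

Emit:
apply_moves --pt "0 0 0.02 0" --pt "0 0 0.04 0" --pt "0 0 0.06 0" --pt "0 0 0.08 0" --pt "0 0 0.08 0" --pt "0 0 0.08 0" --pt "0 0 0.08 0" --pt "0 0 0.08 0" --pt "0 0 0.08 0" --pt "0 0 0.08 0"

```text
clock: 15.33
position: [0.5603, -0.2632, 0.1015]
tool_rot: [-3.141, 0.001, 3.066]
force: [-5.1, -0.3, 15.2]
grip_width: 0.0066
```

Floor contact is confirmed: 15 N upward, with no further descent. Easing off the press, then opening.

Emit:
apply_moves --pt "0 0 -0.08 0" --pt "0 0 -0.1 0" --pt "0 0 -0.1 0" --pt "0 0 -0.1 0" --pt "0 0 -0.1 0" --pt "0 0 -0.1 0" --pt "0 0 -0.1 0" --pt "0 0 -0.1 0" --pt "0 0 -0.1 0" --pt "0 0 -0.1 0"

```text
clock: 16.17
position: [0.5602, -0.2627, 0.1016]
tool_rot: [-3.142, 0.0, 3.067]
force: [-1.4, -0.5, 3.5]
grip_width: 0.0068
```

Emit:
apply_moves --pt "0 0 0 0" --pt "0 0 0 0" --pt "0 0 0 0" --pt "0 0 0 0" --pt "0 0 0 0" --pt "0 0 0 0" --pt "0 0 0 0" --pt "0 0 0 0" --pt "0 0 0 0" --pt "0 0 0 0" --claw 0

```text
clock: 17.0
position: [0.5601, -0.2627, 0.1015]
tool_rot: [-3.142, -0.0, 3.067]
force: [0.6, -0.1, 0.4]
grip_width: 0.0852
```

Emit:
apply_moves --pt "0 0 -0.5 0" --pt "0 0 -1.5 0" --pt "0 0 -3 0" --pt "0 0 -5 0" --pt "0 0 -7 0" --pt "0 0 -9 0" --pt "0 0 -11 0" --pt "0 0 -13 0" --pt "0 0 -13 0" --pt "0 0 -13 0"

```text
clock: 17.83
position: [0.5606, -0.2629, 0.2333]
tool_rot: [-3.141, 0.003, 3.067]
force: [0.2, -0.1, -0.9]
grip_width: 0.0857
```

```bash
python3 look.py g |grep -E "wide_tab|narrow|plate"; python3 mv.py .56 -.2627 .1013 -4.3; python3 -c "
import cv2
w=cv2.imread('pics/g_wrist.png')[60:360,100:460];s=cv2.imread('pics/g_side.png')[140:320,230:400]
cv2.imwrite('pics/g2.png',cv2.hconcat([w,cv2.resize(s,(283,300),interpolation=cv2.INTER_CUBIC)]))"
```

```text
wide_tab top 0.6 [149.5 214.8] [0.5198 0.1    0.115 ]
wide_tab top 0.49 [302.7 196.5] [ 0.5587 -0.1943  0.115 ]
wide_tab side 0.96 [313.5 232.2] [ 0.5599 -0.2629  0.115 ]
wide_tab wrist 0.65 [277.  186.7] [ 0.5608 -0.2621  0.115 ]
narrow_tab top 0.74 [147.4 217.9] [0.5138 0.1038 0.115 ]
narrow_tab side 0.58 [261.  160.1] [0.5146 0.0907 0.115 ]
plate_1_centre side 0.73 [316.5 277. ] [ 0.5532 -0.3206  0.05  ]
plate_1_centre wrist 0.81 [222.7 173.4] [ 0.5588 -0.3247  0.05  ]
[ 0.02  0.   13.02] turn 0.0 now [ 0.5601 -0.2627  0.2315] 175.7133488041643 0.0853307215363393 [-0.6 -1.   0.8] 18.8833
```

View pics/g2.png

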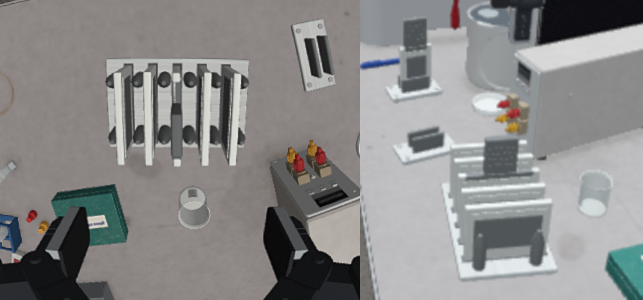

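The cassette stands upright in the middle slot, its tab at wrist-crop (177,125). The four plates haven't moved, the narrow cassette is still in its holder, and the gripper is clear.

```bash
python3 -c "
from h import *
print(workorder.job_done())"
```

```text
the job is handed in; nothing more can be done
None
```

The wide cassette now stands in the rack's empty middle slot, and I handed the job in at about 19 s of the 48 s allowed. I lifted it out by its comb tab, lowered it until it stood on the rack floor, then let go and raised the gripper clear.

- **Floor contact:** before release the upward force rose to 15 N and the tool went no lower, at the same height as when the cassette stood in its holder.
- **Position:** after release the side and wrist cameras put the tab at about (0.560, −0.263) m, within 1 mm of the slot position I had measured. It looked upright and in line with the slot.
- **Other cassettes:** in the last picture the four plain cassettes look unmoved and the narrow one is still in its holder.
- **Checks that disagreed:** in the last top view the network labelled the narrow cassette's tab and a rack plate as `wide_tab`. I discounted both because the picture and the other two cameras contradicted them. The gripper read 7 mm on the 10 mm tab, but the hold was firm throughout.

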